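# Pack the maamoul stamps in the rack and lock the sliding stop

## Task

Pack the wooden maamoul stamps into the rack: flip the cam lever open, slide the stop right back to the open end of its rail, then stand the stamps in the pockets one after another, starting at the fixed end wall and leaving no pocket empty between them, the shortest first and each next one taller (however many there are). Then slide the stop up until it rests against the last stamp, and flip the cam lever over centre so that it lies fully shut and clamps the stop there; leave the other things on the sideboard alone.

Things in the scene. Friction and masses are not known exactly. Their poses are not given: they have to be found in the camera images.
- rack: Fixed wooden rack, 72 mm wide (x), 330 mm long (y), origin under its centre; x points away from the robot, y to the robot's left (turned up to 0.12 rad). Four square pockets in a row along y, pitch 58 mm, 54 mm wide inside, floor 12 mm up, low walls to 20 mm. Fixed end wall 62 mm high at y -142 mm, beside pocket 1. Square steel rail (16 mm) along y at x +62, z 40 to 56 mm, in saddles 62 mm high.
- pocket1 (a point): Centre of the floor of pocket 1, counted from the fixed end wall (rack frame x 0, y -110 mm, z 12 mm).
- pocket2 (a point): Centre of the floor of pocket 2, counted from the fixed end wall (rack frame x 0, y -52 mm, z 12 mm).
- pocket3 (a point): Centre of the floor of pocket 3, counted from the fixed end wall (rack frame x 0, y 6 mm, z 12 mm).
- pocket4 (a point): Centre of the floor of pocket 4, counted from the fixed end wall (rack frame x 0, y 64 mm, z 12 mm).
- stop (a joint): Position of the sliding stop along the rail, m, growing along the rack's +y: 0 nearest the fixed end, 0.210 at the open end. Its face is at rack y = value - 0.085. Slides with about 3 N when the cam lever is open; clamped it holds against about 10 N. Against a row of n stamps it reads 0.058 n - 0.060 (within 5 mm). At the start it is clamped somewhere over the empty pockets.
- stop_face (a point): Middle of the -y face of the stop's plate, 30 mm up; this face bears on the stamps' heads. The plate is 60 mm wide, 8 mm thick, 24 to 55 mm above the sideboard; an arm joins it to the carriage on the rail.
- stop_post (a point): Grip point on the axis of the stop's upright round grip post: 16 mm diameter, rising from 55 mm to 107 mm above the sideboard; this point is at 87 mm, at rack x -20 mm, 26 mm along +y from the stop's face. Slide the stop by it.
- cam (a joint): Angle of the cam lever on the stop's carriage, rad: 0 shut (lever points along the rack's +x, 0.35 rad above level), 1.22 upright, 1.6 fully open (leaning back towards the robot). Turns about cam_pivot, axis parallel to the rack's y. Its eccentric presses on the rail below 0.95 rad, hardest at 0.4 rad (the centre); there it takes 6 to 12 N at the cross bar. Stays where it is left. Shut at the start.
- cam_pivot (a point): Pivot of the cam lever: rack x +62 mm, 24 mm along +y from the stop's face, 78 mm above the sideboard; it travels with the stop.
- cam_bar (a point): Centre of the round cross bar at the lever's free end, 66 mm from the pivot: 14 mm diameter, 30 mm long, parallel to the rack's y. Gripped by its two flat ends from above, it can turn between the fingers. Shut, it lies behind the rail, 101 mm above the sideboard, 62 mm along the rack's +x from the pivot. The lever is a bar 12 mm wide, 7 mm thick.
- rail: The square steel rail bar, 16 x 328 x 16 mm, lying loose but captive in the rack's saddles; origin under its centre; long axis along the rack's y. Not to be handled.
- stamp_A: Loose wooden maamoul stamp, 68 mm tall in all (the shortest). One of the four may be absent. It stands on a round head of 46 mm diameter and 30 mm height, from which a round handle of 20 mm diameter rises to the top; about 160 g, most of it in the head. Origin: centre of the underside, z up along the handle.
- stamp_B: Loose wooden maamoul stamp, 84 mm tall in all (second shortest). One of the four may be absent. It stands on a round head of 46 mm diameter and 30 mm height, from which a round handle of 20 mm diameter rises to the top; about 160 g, most of it in the head. Origin: centre of the underside, z up along the handle.
- stamp_C: Loose wooden maamoul stamp, 100 mm tall in all (second tallest). One of the four may be absent. It stands on a round head of 46 mm diameter and 30 mm height, from which a round handle of 20 mm diameter rises to the top; about 160 g, most of it in the head. Origin: centre of the underside, z up along the handle.
- stamp_D: Loose wooden maamoul stamp, 116 mm tall in all (the tallest). One of the four may be absent. It stands on a round head of 46 mm diameter and 30 mm height, from which a round handle of 20 mm diameter rises to the top; about 160 g, most of it in the head. Origin: centre of the underside, z up along the handle.
- candy_dish: Green glass bowl, 116 mm across, 50 mm high, origin under its centre; leave alone.
- mould: Dark wooden maamoul mould lying flat, about 180 mm long and 22 mm high, with a round end; origin under its handle; leave alone.
- tong: Stainless tong, 200 mm long, lying on a round cork trivet; origin under its centre; leave alone.

How it is judged:
By the outcome, as a careful person would: the job done as asked, in the order asked, and still so for the second after the job is handed in, with the robot touching nothing.
Of stamp_A, stamp_B, stamp_C, stamp_D only 3 to 4 are there at a start; the rules pass over those that are not, and their reading is None.
At some moment in a run one of stamp_A, stamp_B, stamp_C, stamp_D may be knocked a few centimetres aside while the robot is not near it.
It also fails if it takes over 208 s, if anything falls off the work surface, if the arm or the gripper's body presses on something with over 40 N, if the wrist force passes 120 N, or if a joint passes its speed limit or range.

## Robot

A 6-joint arm with a two-finger parallel gripper is mounted at the origin on the work surface. World frame = base frame: x ahead of the robot, y to its left, z up, the work surface at z = 0. Lengths are in mm, angles in rad, forces in N, time in s.
With the tool pointing down it reaches from about 350 to 975 mm from the base axis. Payload 7.1 kg.
Tool frame: the origin (TCP) lies on the centre line of the jaws, within the pads' length; the fingertips stand 17 mm ahead of it and the grasp point (between the pads) lies 2 mm behind it; z points along the fingers, y is the line along which they close (so a half turn about z gives the same grasp; the last joint's range is limited). The gripper opens to 88 mm and grips with 3 to 60 N. Pads are 20 mm wide; open, the fingers measure 115 mm over their backs; the gripper's body (75 mm by 178 mm) begins 61 mm behind the grasp point.
Start: joints at [1.27, 0.423, 1.63, -0, 1.089, -0.019], TCP at [173.772, 600.34, 239.675] pointing down, gripper open.
Joint ranges: [-3, 3], [-0.9, 2.11], [0.09, 2.58], [-1.31, 4.45], [0.11, 2.69], [-2.54, 2.54]. Speed limits (rad/s): [2.39, 2.39, 3.01, 3.14, 3.14, 3.14].

## Interface

Orientations are given as a rotation vector (axis times angle).
In Python, from station import observe, eyes, ticket gives the robot as it stands.
- The arm moves only by the tool step_arm, never from a script. Its argument "increments" is text: rows parted by semicolons, each of 7 numbers parted by spaces: the shift along the world's x, y, z as a fraction of full scale, then the turn, a rotation vector about the world's x, y, z as a fraction of full scale, then the gripper's target within -1 to 1 (fully open at 1, half-way at 0, shut at -1). In form: dx dy dz ax ay az claw; .... A call has 1 to 5 rows; each row shifts and turns the commanded pose from where the row before left it; what a row does not reach is not made up. Full scale, the value 1, is 0.15 m for a shift and pi rad for a turn. A row lasts 1/8 s, in which the tool goes at most 62.5 mm and 10.7 degrees, less where a joint would pass 70% of its speed; a pose out of reach is approached as far as the arm can. A call with a number of a shift or a turn outside -1 to 1 is refused whole. A call with a gripper value outside its range is refused whole. The fingers move at their own pace and stop on an object; "newtons" is the grip in N (left out, the last holds). Time passes only in rows, so rows that do not move let the fingers close. It gives the time, the measured TCP pose, the force, the opening and the grip force at its end, in the units of the state.
- observe(): the state, without advancing time (a new reading comes with each control period).
- eyes.get_image(name): name is "scene" or "top" or "wrist"; returns a dict with "img" (420x560x3 uint8, blue, green, red), "depth" (420x560 float32, mm along the optical axis (not along the pixel's ray), 0 where there is no reading), "intrinsics" (3x3 intrinsics, pixels), "extrinsics" (4x4, takes a point from camera to world coordinates). Camera axes: x right, y down, z forward; pixel columns grow to the right and rows downward; lengths in mm; the calibration is good to about 2 mm. The wrist camera is an equidistant fisheye: a pixel r from the principal point sees the ray r / f radians off the axis. A picture is of the moment at which its call begins.
- ticket.sign_off(): hands the job in; it is judged then, once.
Trained networks look in a picture, given as the dict that the camera call returned (one of the last four; its "shot" number tells which), for a name from the list of things; names that differ only in an ending like _2 or _b are one class to them, and where a whole thing is asked for, a point or a joint stands for the part that bears it (a point fixed in the world has none). Each returns a list of dicts, best first, with "score" (0 to 1); they miss things now and then, are a little off and sometimes report something else, mostly with a low value. They report only what shows in the picture. A call takes as long as a camera call.
- eyes.look_for(picture, query): "extent" ([left, top, right, bottom] in pixels, round what is visible of it).
- eyes.place_of(picture, query): "at" ([column, row] in pixels: a listed point, or the origin of a listed thing).
The state is a dict: "clock": time; "q": joint angles; "qd": joint speeds; "joint_torque": joint torques, N m; "ee_pos": TCP position; "tool_rot": TCP orientation; "wrist_force": force on the tool from outside, world axes, zero at the start; "ft_torque": the same for the moment, N m; "finger_gap": opening from 0.0 (shut) to 1.0 (fully open); "grip_force": force on a finger pad.
Only numpy, scipy, OpenCV 4.12 (cv2) and the standard library are available. Lean on these libraries where they do the work, as an engineer would, in place of code of your own. Each camera call takes 0.05 s, during which the arm holds its last target. There are 200 camera calls.

## Working session

There is one attempt and no reset: what is moved stays moved. The work goes in short steps, Python scripts to look and compute and a tool call to move; the robot and the scene stay as the last step left them, time stands still between calls to the robot, and variables do not carry over. Pictures are saved under pics/ and viewed, at most 14 in all, crops included, and the job is handed in when it is done.

Besides the shell and the picture viewer there is one more tool, called after "Request:" as name(argument=value, ...), one argument or row to a line, values as JSON. step_arm: Moves the arm, as the interface text tells. Its arguments: {"type":"object","properties":{"increments":{"type":"string"},"newtons":{"type":"number"}},"required":["increments"]}

```bash
ls; mkdir -p pics; cat > h.py <<'E'
import numpy as np, cv2
from station import observe, eyes, ticket
def back(p,uv,d=None,z=None):
    K=np.array(p["intrinsics"]);T=np.array(p["extrinsics"]);u,v=uv
    r=np.array([(u-K[0,2])/K[0,0],(v-K[1,2])/K[1,1],1.])
    if z is not None:
        w=T[:3,:3]@r; s=(z-T[2,3])/w[2]; return T[:3,3]+s*w
    return (T@np.append(r*d,1))[:3]
def cloud(p):
    K=np.array(p["intrinsics"]);T=np.array(p["extrinsics"]);D=p["depth"]
    v,u=np.mgrid[:D.shape[0],:D.shape[1]]
    P=np.stack([(u-K[0,2])/K[0,0]*D,(v-K[1,2])/K[1,1]*D,D],-1)
    W=P@T[:3,:3].T+T[:3,3]; W[D<=0]=np.nan
    return W
E
python3 - <<'E'
from h import *
np.set_printoptions(precision=3,suppress=True)
t=eyes.get_image("top");s=eyes.get_image("scene")
cv2.imwrite("pics/t.png",t["img"]);cv2.imwrite("pics/s.png",s["img"])
print(np.array(t["extrinsics"]),np.array(t["intrinsics"]),np.array(s["extrinsics"]))
hz={'rack':0,'stop_post':87,'cam_bar':101,'cam_pivot':78,'stop_face':30,'pocket1':12,'pocket2':12,'pocket3':12,'pocket4':12,'rail':40}
for n in ['rack','pocket1','pocket2','pocket3','pocket4','stop_face','stop_post','cam_pivot','cam_bar','rail','stamp_A','stamp_B','stamp_C','stamp_D','candy_dish','mould','tong']:
  for nm,p in(('t',t),('s',s)):
    for r in eyes.place_of(p,n)[:2]:
      print(n,nm,round(r['score'],2),np.round(r['at']),back(p,r['at'],z=hz.get(n,0)))
print(observe())
E
```

```text
pics
[[   0.155   -0.967    0.202  304.908]
 [  -0.988   -0.152    0.026  -19.003]
 [   0.006   -0.204   -0.979 1175.316]
 [   0.       0.       0.       1.   ]] [[416.197   0.    278.947]
 [  0.    416.197 208.94 ]
 [  0.      0.      1.   ]] [[  -0.106    0.775   -0.623 1102.628]
 [   0.994    0.08    -0.07    78.549]
 [  -0.005   -0.627   -0.779  847.023]
 [   0.       0.       0.       1.   ]]
rack t 0.62 [286. 203.] [567.264  -5.002   0.   ]
rack s 0.75 [264. 250.] [564.544  -9.491   0.   ]
rack s 0.64 [434. 256.] [538.765 407.851   0.   ]
pocket1 t 0.73 [262. 203.] [554.553  62.254  12.   ]
pocket1 t 0.71 [305. 205.] [566.924 -59.497  12.   ]
pocket1 s 0.97 [244. 245.] [560.662 -59.84   12.   ]
pocket1 s 0.76 [292. 246.] [553.478  58.171  12.   ]
pocket2 t 0.73 [262. 203.] [554.553  62.254  12.   ]
pocket2 t 0.71 [305. 205.] [566.924 -59.497  12.   ]
pocket2 s 0.97 [244. 245.] [560.662 -59.84   12.   ]
pocket2 s 0.76 [292. 246.] [553.478  58.171  12.   ]
pocket3 t 0.73 [262. 203.] [554.553  62.254  12.   ]
pocket3 t 0.71 [305. 205.] [566.924 -59.497  12.   ]
pocket3 s 0.97 [244
[... 1762 characters left out ...]
27. 250.] [365.255 417.105   0.   ]
mould t 0.56 [308. 259.] [418.79  -89.235   0.   ]
mould s 0.74 [421. 198.] [349.794 400.045   0.   ]
tong t 0.77 [434. 204.] [ 631.645 -430.495    0.   ]
tong s 0.73 [ 98. 254.] [ 617.49  -419.555    0.   ]
{'clock': 1.8, 'q': array([ 1.27 ,  0.423,  1.63 ,  0.   ,  1.089, -0.019]), 'qd': array([-0.001, -0.001, -0.   ,  0.001,  0.   , -0.001]), 'joint_torque': array([ -0.001, -54.456, -27.403,   0.064,   0.017,   0.   ]), 'ee_pos': array([173.756, 600.333, 239.653]), 'tool_rot': array([-0.441, -3.11 ,  0.   ]), 'wrist_force': array([-0.057, -0.413, -0.552]), 'ft_torque': array([-0.032, -0.017, -0.007]), 'grip_force': 0.0, 'finger_gap': 1.0036163012676076}
```

```bash
python3 - <<'E'
from h import *
a=cv2.imread("pics/t.png");b=cv2.imread("pics/s.png")
A=cv2.resize(a[130:300,90:490],(800,340));B=cv2.resize(b[160:300,60:480],(780,260))
B=cv2.copyMakeBorder(B,0,0,0,20,0)
cv2.imwrite("pics/m.png",np.vstack([A,B]))
E
```

```text
(no output)
```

View pics/m.png

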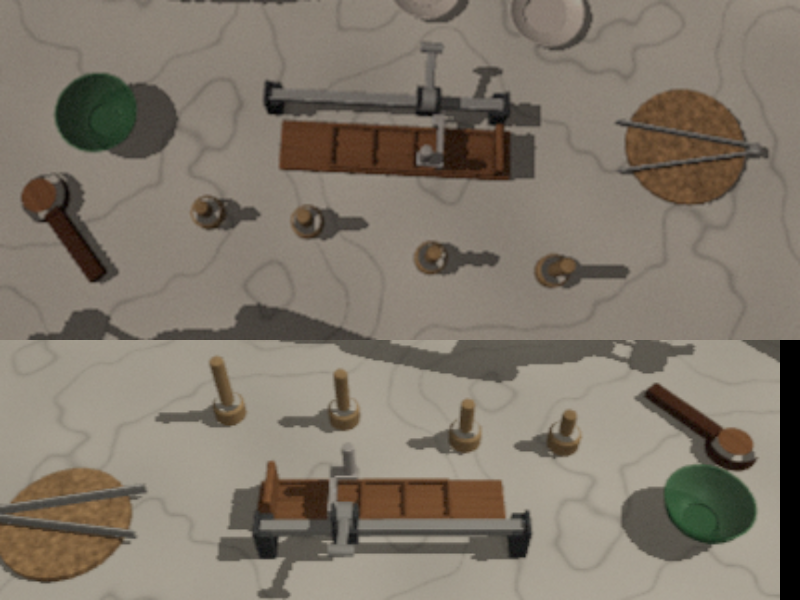

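```bash
cat > m.py <<'E'
from h import *
np.set_printoptions(precision=1,suppress=True)
def stamps(ws,guess,R=45):
    for n,(g,h) in guess.items():
        for k,W in ws.items():
            P=W.reshape(-1,3);P=P[np.isfinite(P).all(1)]
            d=np.hypot(P[:,0]-g[0],P[:,1]-g[1]);P=P[d<R]
            top=P[P[:,2]>h-8]; hd=P[(P[:,2]>22)&(P[:,2]<h-8)&(P[:,2]<36)]
            print(n,k,len(top),top.mean(0) if len(top) else '', 'zmax',P[:,2].max() if len(P) else '','head',(hd.min(0)+hd.max(0))[:2]/2 if len(hd) else '')
E
python3 - <<'E'
from m import *
t=eyes.get_image("top");s=eyes.get_image("scene")
ws={'t':cloud(t),'s':cloud(s)}
stamps(ws,{'A':((429,236),68),'B':((435,92),84),'C':((420,-80),100),'D':((426,-250),116)})
for k,W in ws.items():
    P=W.reshape(-1,3);P=P[np.isfinite(P).all(1)]
    q=P[(P[:,0]>590)&(P[:,0]<650)&(abs(P[:,1])<160)&(P[:,2]>50)&(P[:,2]<59)]
    f=np.polyfit(q[:,1],q[:,0],1); 
    r=q[:,0]-np.polyval(f,q[:,1]); q=q[abs(r)<10]; f=np.polyfit(q[:,1],q[:,0],1)
    print(k,'rail',len(q),f,np.arctan(-f[0]),q[:,1].min(),q[:,1].max(),np.median(q[:,2]))
    sd=P[(P[:,0]>590)&(P[:,0]<650)&(P[:,2]>59.5)&(P[:,2]<66)]
    for lo,hi in((-190,-90),(90,210)):
        z=sd[(sd[:,1]>lo)&(sd[:,1]<hi)];print(' saddle',len(z),z.mean(0) if len(z) else '')
    w=P[(P[:,0]>520)&(P[:,0]<597)&(P[:,1]<-100)&(P[:,1]>-200)&(P[:,2]>56)&(P[:,2]<68)]
    print(' wall',len(w),w.min(0),w.max(0),w.mean(0))
    w=P[(P[:,0]>500)&(P[:,0]<600)&(P[:,1]<220)&(P[:,1]>-200)&(P[:,2]>15)&(P[:,2]<24)]
    print(' body',len(w),cv2.minAreaRect(w[:,:2].astype(np.float32)))
    w=P[(P[:,0]>520)&(P[:,0]<570)&(P[:,1]<0)&(P[:,1]>-100)&(P[:,2]>102)]
    print(' post',len(w),w.mean(0))
    w=P[(P[:,0]>660)&(P[:,0]<720)&(P[:,1]<20)&(P[:,1]>-100)&(P[:,2]>90)]
    print(' bar',len(w),w.mean(0),w.min(0),w.max(0))
E
```

```text
A t 44 [431.2 236.5  67.6] zmax 73.30787222562321 head [432.  236.9]
A s 50 [432.4 234.2  66.7] zmax 70.31705575486637 head [433.3 235.4]
B t 45 [439.8  97.3  83.6] zmax 87.11789362765967 head [440.6  97.7]
B s 49 [442.1  95.5  82.8] zmax 87.29064606368377 head [441.   94.9]
C t 49 [417.1 -79.4  99.6] zmax 105.12203485409714 head [417. -80.]
C s 50 [419.2 -81.2  98.7] zmax 103.33701481981996 head [419.  -82.4]
D t 49 [ 424.9 -248.1  115.8] zmax 119.41479734412746 head [ 425.3 -248.4]
D s 45 [ 427.7 -249.8  115.1] zmax 120.03515347176369 head [ 426.1 -249.9]
t rail 516 [ -0.1 622.3] 0.09210146919090434 -155.21682096410288 159.4462116955733 55.716166795998674
 saddle 54 [ 618.  -146.1   62.1]
 saddle 29 [607.2 170.8  61.9]
 wall 65 [ 546.2 -156.    56.3] [ 596.2 -144.3   66.8] [ 571.6 -150.4   62.1]
 body 603 ((557.4244995117188, 2.5428924560546875), (80.30377197265625, 348.7774658203125), 1.5708545446395874)
 post 29 [547.  -49.6 106.5]
 bar 92 [682.3 -36.9 102.5] [661.4 -50.5  92.7] [697.4 -22.1 111.5]
s rail 828 [ -0.1 623.2] 0.09770874882134661 -152.97270980949452 158.36851340395947 55.83730805765799
 saddle 64 [ 618.8 -150.4   61.6]
 saddle 34 [606.8 175.8  61.9]
 wall 82 [ 545.8 -159.4   56.6] [ 596.8 -144.9   64.5] [ 571.1 -152.    61.4]
 body 467 ((560.3301391601562, -8.927764892578125), (66.31405639648438, 323.9880065917969), 6.684403896331787)
 post 35 [547.3 -51.3 106.6]
 bar 136 [685.4 -37.9 102.7] [660.  -51.4  91.3] [697.8 -23.4 109.9]
```

```bash
python3 - <<'E'
from m import *
O=np.array([561.4,-6]);th=.095;R=np.array([[np.cos(th),-np.sin(th)],[np.sin(th),np.cos(th)]])
for k in('top','scene'):
    p=eyes.get_image(k);P=cloud(p).reshape(-1,3);P=P[np.isfinite(P).all(1)]
    Q=np.c_[(P[:,:2]-O)@R,P[:,2]]
    x,y,z=Q.T
    def rep(n,m):
        q=Q[m]; print(k,n,len(q),'p2',np.percentile(q,3,0),'p98',np.percentile(q,97,0),'mean',q.mean(0)) if len(q) else print(n,0)
    rep('walltop',(abs(x)<45)&(y<-120)&(y>-165)&(z>60.5)&(z<64))
    rep('body20 left end',(abs(x)<30)&(y>100)&(y<190)&(z>17)&(z<23))
    rep('body20 mid',(abs(x)<45)&(abs(y-110)<40)&(z>17.5)&(z<22))
    rep('body floor4',(abs(x)<45)&(y>30)&(y<100)&(z>8)&(z<14.5))
    rep('saddleL',(x>48)&(x<76)&(y>120)&(y<200)&(z>59.5)&(z<65))
    rep('saddleR',(x>48)&(x<76)&(y<-120)&(y>-200)&(z>59.5)&(z<65))
    rep('rail',(x>48)&(x<76)&(y>0)&(y<150)&(z>54.5)&(z<57.5))
    rep('post',(abs(x)<40)&(abs(y+40)<30)&(z>104)&(z<109))
    rep('plate',(abs(x)<34)&(abs(y+60)<40)&(z>52)&(z<57.5))
    rep('bar',(x>110)&(x<140)&(abs(y+50)<50)&(z>98)&(z<112))
    # wall profile of ridges z18..22 along y
    h=np.histogram(y[(abs(x)<20)&(z>17.5)&(z<22.5)&(abs(y)<175)],bins=np.arange(-175,176,5));print(h[0])
E
```

```text
top walltop 39 p2 [ -23.  -149.6   60.5] p98 [  30.1 -141.1   63.9] mean [   6.7 -145.2   62. ]
top body20 left end 5 p2 [-17.5 105.9  17. ] p98 [ 22.6 151.   18.3] mean [  1.1 131.1  17.4]
top body20 mid 40 p2 [-32.1  73.1  17.9] p98 [29.8 91.9 21.8] mean [-4.7 87.  19.6]
top body floor4 389 p2 [-34.1  36.1   8.7] p98 [31.5 98.2 14.3] mean [-0.3 66.2 11.8]
top saddleL 27 p2 [ 49.8 131.4  59.7] p98 [ 73.9 185.2  64.1] mean [ 61.9 174.7  61.4]
top saddleR 30 p2 [  50.2 -155.6   59.7] p98 [  75.8 -122.7   64.7] mean [  64.4 -146.2   62.2]
top rail 146 p2 [54.3 10.3 54.7] p98 [ 70.2 146.8  57.4] mean [62.4 80.2 56. ]
top post 22 p2 [-25.1 -48.9 105. ] p98 [-12.3 -35.7 108.8] mean [-18.7 -41.7 107. ]
top plate 96 p2 [-28.4 -67.1  52.6] p98 [ 31.5 -33.1  57.1] mean [ -5.9 -56.9  55.3]
top bar 64 p2 [111.9 -55.6  99.2] p98 [129.6 -28.6 109.6] mean [122.6 -42.4 105.1]
[ 0  0  1  0  0  0  0  1  1  0  0  0  0  0  0  0  0  5 17  0  0  0  0  0
  0  0  0  0  0 13  3  0  0  1  0  0  1  0  0  0  0 13  0  0  0  0  0  0
  0  0  0  1  9 10  0  0  0  0  0  0  0  0  0  1  0  0  0  0  0  0]
scene wallto
[... 397 characters left out ...]
98 [ 73.5 182.9  64.7] mean [ 61.2 180.2  62.3]
scene saddleR 28 p2 [  48.9 -157.9   60. ] p98 [  75.  -152.3   63.9] mean [  62.2 -154.9   61.9]
scene rail 303 p2 [53.1  3.2 54.6] p98 [ 69.7 145.3  57.4] mean [61.2 76.7 56. ]
scene post 30 p2 [-26.9 -49.2 104.8] p98 [-12.3 -37.6 108.2] mean [-18.7 -43.6 106.7]
scene plate 123 p2 [-28.7 -69.1  52.7] p98 [ 31.8 -35.6  57.1] mean [ -4.5 -59.4  54.9]
scene bar 104 p2 [113.  -57.4  99.1] p98 [132.  -30.  109.8] mean [125.7 -43.8 105. ]
[ 0  0  0  0  0  0  5  0  0  0  0  0  0  0  0  0  0 15 10  0  0  0  0  0
  0  0  0  0  0 23  0  0  0  0  0  0  0  0  0  0  0 11  0  0  0  0  0  0
  0  0  0  0 24  0  0  0  1  0  0  0  0  0  0  0  0  0  0  0  0  0]
```

Request:
step_arm(
  increments="0.245 -0.304 0 0 0 0.0086 1;0.245 -0.304 0 0 0 0.0086 1;0.245 -0.304 0 0 0 0.0086 1;0.245 -0.304 0 0 0 0.0086 1;0.245 -0.304 0 0 0 0.0086 1",
  newtons=30,
)

```text
clock: 2.62
ee_pos: [358.6, 371.0, 240.0]
tool_rot: [0.228, 3.133, 0.001]
wrist_force: [0.8, -0.0, -0.1]
finger_gap: 1.0
grip_force: 0.0
```

Request:
step_arm(
  increments="0.245 -0.304 0 0 0 0.0086 1;0.245 -0.304 0 0 0 0.0086 1;0.245 -0.304 0 0 0 0.0086 1;0.245 -0.304 0 0 0 0.0086 1;0.245 -0.304 0 0 0 0.0086 1",
)

```text
clock: 3.25
ee_pos: [542.4, 142.7, 239.9]
tool_rot: [0.017, 3.141, 0.0]
wrist_force: [-0.1, 0.8, -0.3]
finger_gap: 0.998
grip_force: 0.0
```

Request:
step_arm(
  increments="0.245 -0.304 0 0 0 0.0086 0.5;0.245 -0.304 0 0 0 0.0086 0.5;0.245 -0.304 0 0 0 0.0086 0.5;0.245 -0.304 0 0 0 0.0086 0.5;0 0 0 0 0 0 0.5",
)

```text
clock: 3.88
ee_pos: [690.1, -41.4, 239.3]
tool_rot: [-0.146, 3.137, -0.001]
wrist_force: [-0.8, 0.8, 1.2]
finger_gap: 0.751
grip_force: 0.0
```

```bash
cat >> h.py <<'E'
def wcloud(p):
    K=np.array(p["intrinsics"]);T=np.array(p["extrinsics"]);D=p["depth"]
    v,u=np.mgrid[:D.shape[0],:D.shape[1]]
    a=(u-K[0,2])/K[0,0];b=(v-K[1,2])/K[1,1];r=np.hypot(a,b)+1e-9
    s=np.tan(np.minimum(r,1.45))/r
    P=np.stack([a*s*D,b*s*D,D],-1);W=P@T[:3,:3].T+T[:3,3];W[(D<=0)|(r>1.3)]=np.nan
    return W
O=np.array([562.2,-9.6]);th=.095;R=np.array([[np.cos(th),-np.sin(th)],[np.sin(th),np.cos(th)]])
def rk(P): return np.c_[(P[:,:2]-O)@R,P[:,2]]
def flat(W):
    P=W.reshape(-1,3);return P[np.isfinite(P).all(1)]
E
python3 - <<'E'
from m import *
p=eyes.get_image("wrist");cv2.imwrite("pics/w1.png",p["img"]);W=wcloud(p)
Q=rk(flat(W));x,y,z=Q.T
def rep(n,m):
    q=Q[m]; print(n,len(q),'p3',np.percentile(q,3,0),'p97',np.percentile(q,97,0),'mean',q.mean(0)) if len(q) else print(n,0)
rep('bar',(x>105)&(x<140)&(abs(y+40)<40)&(z>98)&(z<115))
rep('rail',(x>48)&(x<76)&(y>0)&(y<120)&(z>53)&(z<59))
rep('walltop',(abs(x)<45)&(y<-120)&(y>-165)&(z>59)&(z<65))
rep('post',(abs(x)<40)&(abs(y+40)<30)&(z>104)&(z<110))
rep('plate',(abs(x)<34)&(abs(y+60)<40)&(z>52)&(z<58))
for n in('cam_bar','stop_post','cam_pivot'):
  for r in eyes.place_of(p,n)[:1]:
    c,rr=np.round(r['at']).astype(int); print(n,r['score'],r['at'],rk(W[rr,c][None]))
E
```

```text
bar 651 p3 [110.4 -51.3  98.5] p97 [131.7 -24.4 107.9] mean [122.1 -37.9 104.3]
rail 1648 p3 [54.6  3.2 54.3] p97 [ 69.9 115.7  57.2] mean [62.2 57.3 55.8]
walltop 595 p3 [ -27.5 -145.3   59.7] p97 [  33.9 -135.7   63.3] mean [   3.5 -140.1   61.5]
post 256 p3 [-24.8 -44.5 104.7] p97 [-11.4 -31.1 108. ] mean [-17.8 -37.8 106.7]
plate 815 p3 [-26.9 -62.8  53.2] p97 [ 32.1 -29.   56.4] mean [ -2.8 -53.8  54.7]
cam_bar 0.96 [286.0, 200.3] [[122.6 -36.  106.1]]
stop_post 0.81 [283.9, 42.8] [[-13.8 -37.8 108.5]]
cam_pivot 0.61 [283.6, 129.2] [[ 61.  -37.6  89.5]]
```

View pics/w1.png

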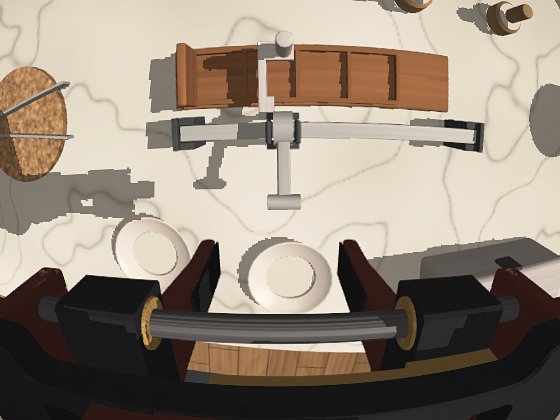

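Request:
step_arm(
  increments="0.01 0.013 -0.3 0 0 0 0.3;0 0 -0.3 0 0 0 0.3;0 0 -0.2 0 0 0 0.3;0 0 0 0 0 0 0.3",
)

```text
clock: 4.58
ee_pos: [687.4, -34.5, 117.5]
tool_rot: [0.154, -3.133, -0.001]
wrist_force: [0.0, 0.1, -0.8]
finger_gap: 0.649
grip_force: 0.0
```

Request:
step_arm(
  increments="0 0 -0.13 0 0 0 0.1;0 0 0 0 0 0 -0.2;0 0 0 0 0 0 -1;0 0 0 0 0 0 -1;0 0 0 0 0 0 -1",
)

```text
clock: 5.2
ee_pos: [690.3, -36.5, 101.0]
tool_rot: [-0.151, 3.137, -0.001]
wrist_force: [0.7, -3.7, 1.0]
finger_gap: 0.337
grip_force: 30.0
```

Request:
step_arm(
  increments="-0.0292 -0.0028 0.0639 0 0 0 -1;-0.039 -0.0037 0.0584 0 0 0 -1;-0.0477 -0.0045 0.0515 0 0 0 -1;-0.0553 -0.0053 0.0431 0 0 0 -1;-0.0614 -0.0058 0.0338 0 0 0 -1",
)

```text
clock: 5.82
ee_pos: [656.8, -39.7, 137.7]
tool_rot: [-0.151, 3.133, -0.001]
wrist_force: [9.7, -1.7, -9.8]
finger_gap: 0.337
grip_force: 30.0
```

Request:
step_arm(
  increments="-0.066 -0.0063 0.0235 0 0 0 -1;-0.0689 -0.0065 0.0126 0 0 0 -1;-0.07 -0.0066 0.0015 0 0 0 -1;-0.0694 -0.0066 -0.0097 0 0 0 -1;-0.0669 -0.0063 -0.0207 0 0 0 -1",
)

```text
clock: 6.45
ee_pos: [607.6, -44.7, 143.6]
tool_rot: [-0.151, 3.128, -0.002]
wrist_force: [-3.9, -2.3, 27.1]
finger_gap: 0.306
grip_force: 30.0
```

Request:
step_arm(
  increments="0 0 0 0 0 0 -1;0 0 0 0 0 0 -1",
)

```text
clock: 6.7
ee_pos: [605.7, -44.6, 142.8]
tool_rot: [-0.151, 3.132, -0.001]
wrist_force: [-6.0, -1.8, 22.2]
finger_gap: 0.294
grip_force: 40.1
```

Request:
step_arm(
  increments="0 0 0 0 0 0 0.2;0 0 0 0 0 0 0.2;0 0 0.3 0 0 0 0.2;0 0 0.3 0 0 0 0.2;0 0 0 0 0 0 0.2",
)

```text
clock: 7.32
ee_pos: [605.7, -44.3, 232.2]
tool_rot: [-0.151, 3.132, -0.001]
wrist_force: [-0.5, -0.7, -0.5]
finger_gap: 0.599
grip_force: 0.0
```

```bash
python3 - <<'E'
from m import *
ps=[eyes.get_image(k) for k in("wrist","scene")]
cv2.imwrite("pics/w2.png",np.hstack([ps[0]["img"][0:300,100:480],cv2.resize(ps[1]["img"][190:290,190:330],(420,300))]))
for p,f in zip(ps,(wcloud,cloud)):
    Q=rk(flat(f(p)));x,y,z=Q.T
    q=Q[(x>10)&(x<100)&(abs(y+40)<40)&(z>110)&(z<155)];print('bar',len(q),q.min(0),q.max(0),q.mean(0))
    q=Q[(x>-40)&(x<0)&(abs(y+40)<40)&(z>103)&(z<110)];print('post',len(q),q.mean(0))
E
```

```text
bar 780 [ 48.6 -53.2 110.5] [ 61.5 -23.2 151.7] [ 54.1 -38.2 145.7]
post 279 [-18.4 -37.1 106.5]
bar 148 [ 47.7 -55.3 110.4] [ 63.4 -25.5 152.2] [ 57.4 -40.2 140.7]
post 33 [-19.3 -39.6 106.3]
```

View pics/w2.png

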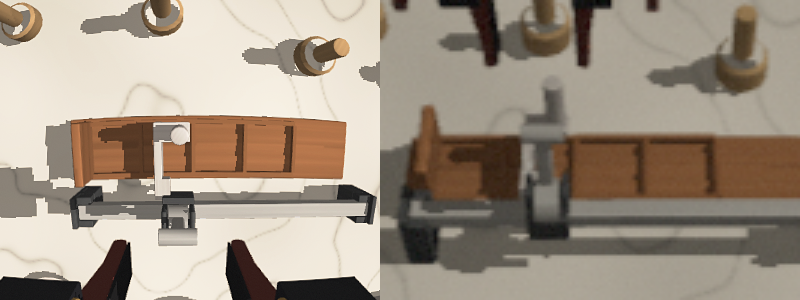

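Request:
step_arm(
  increments="0.265 0.03 0 0 0 0 -1;0 0 -0.2 0 0 0 -1;0 0 -0.2 0 0 0 -1;0 0 -0.16 0 0 0 -1;0 0 0 0 0 0 -1",
)

```text
clock: 8.05
ee_pos: [640.7, -39.5, 140.9]
tool_rot: [0.151, -3.13, -0.002]
wrist_force: [0.0, -0.0, 0.2]
finger_gap: 0.069
grip_force: 0.0
```

Request:
step_arm(
  increments="-0.05 -0.005 0 0 0 0 -1;-0.05 -0.005 0 0 0 0 -1;-0.05 -0.005 0 0 0 0 -1;-0.04 -0.004 0 0 0 0 -1;0 0 0 0 0 0 -1",
)

```text
clock: 8.68
ee_pos: [621.9, -42.3, 147.2]
tool_rot: [-0.15, 3.12, -0.001]
wrist_force: [21.8, 3.7, -13.3]
finger_gap: 0.004
grip_force: 10.8
```

Request:
step_arm(
  increments="0.1 0.01 0 0 0 0 -1;0.1 0.01 0.2 0 0 0 -1;0 0 0.3 0 0 0 -0.3;0 0 0 0 0 0 -0.3",
)

```text
clock: 9.18
ee_pos: [646.9, -39.8, 224.0]
tool_rot: [-0.151, 3.132, -0.001]
wrist_force: [-0.8, -0.5, -0.8]
finger_gap: 0.191
grip_force: 0.0
```

```bash
python3 - <<'E'
from m import *
ps=[eyes.get_image(k) for k in("wrist","scene")]
for p,f in zip(ps,(wcloud,cloud)):
    Q=rk(flat(f(p)));x,y,z=Q.T
    q=Q[(x>10)&(x<100)&(abs(y+40)<40)&(z>125)&(z<155)];print('bar',len(q),q.min(0),q.max(0),q.mean(0))
    q=Q[(x>-40)&(x<0)&(abs(y+40)<40)&(z>103)&(z<110)];print('post',len(q),q.mean(0))
print(observe()['ee_pos'],O+R@np.array([-18.9,-38.5]))
E
```

```text
bar 778 [ 32.7 -53.5 139.6] [ 46.  -23.4 147.8] [ 38.5 -38.4 144.6]
post 301 [-18.1 -37.3 106.5]
bar 91 [ 32.7 -55.1 125.1] [ 46.6 -26.6 148.8] [ 41.5 -43.5 139.9]
post 5 [-18.2 -45.  106. ]
[644.5 -39.7 220.2] [547.  -49.7]
```

Request:
step_arm(
  increments="-0.325 -0.031 0 0 0 0 0;-0.325 -0.031 0 0 0 0 0;0 0 -0.3 0 0 0 0;0 0 -0.3 0 0 0 0;0 0 0 0 0 0 0",
)

```text
clock: 9.9
ee_pos: [543.6, -48.6, 126.2]
tool_rot: [0.151, -3.129, -0.002]
wrist_force: [-0.2, -0.7, 0.1]
finger_gap: 0.5
grip_force: 0.0
```

Request:
step_arm(
  increments="0 0 -0.2 0 0 0 0;0 0 -0.1 0 0 0 0;0 0 0 0 0 0 -1;0 0 0 0 0 0 -1;0 0 0 0 0 0 -1",
)

```text
clock: 10.52
ee_pos: [548.1, -49.0, 85.9]
tool_rot: [-0.151, 3.136, -0.0]
wrist_force: [0.0, -0.6, -0.2]
finger_gap: 0.195
grip_force: 0.0
```

Request:
step_arm(
  increments="0 0 0 0 0 0 -1;-0.0127 0.133 0 0 0 0 -1;-0.0127 0.133 0 0 0 0 -1;-0.0127 0.133 0 0 0 0 -1;-0.0127 0.133 0 0 0 0 -1",
)

```text
clock: 11.15
ee_pos: [539.5, 31.1, 85.8]
tool_rot: [0.152, -3.138, 0.001]
wrist_force: [-3.8, -2.3, 9.3]
finger_gap: 0.176
grip_force: 30.0
```

Request:
step_arm(
  increments="-0.0127 0.133 0 0 0 0 -1;-0.0127 0.133 0 0 0 0 -1;-0.0127 0.133 0 0 0 0 -1;-0.0127 0.133 0 0 0 0 -1;0 0 0 0 0 0 -1",
)

```text
clock: 11.78
ee_pos: [530.8, 112.0, 85.8]
tool_rot: [0.153, -3.136, -0.001]
wrist_force: [-7.6, 1.5, 13.0]
finger_gap: 0.179
grip_force: 30.0
```

Request:
step_arm(
  increments="-0.0095 0.1 0 0 0 0 -1;-0.0063 0.067 0 0 0 0 -1;-0.003 0.04 0 0 0 0 -1;-0.002 0.02 0 0 0 0 -1;0 0 0 0 0 0 -1",
)

```text
clock: 12.4
ee_pos: [527.8, 139.0, 85.7]
tool_rot: [0.155, -3.134, 0.013]
wrist_force: [-1.9, -37.4, 17.3]
finger_gap: 0.177
grip_force: 30.0
```

Request:
step_arm(
  increments="0 -0.02 0 0 0 0 0;0 0 0 0 0 0 0;0 0 0.3 0 0 0 0;0 0 0.3 0 0 0 0;0 0 0.2 0 0 -0.055 0",
)

```text
clock: 13.02
ee_pos: [529.6, 142.6, 206.9]
tool_rot: [0.124, 3.137, 0.001]
wrist_force: [-0.7, -1.1, 0.4]
finger_gap: 0.5
grip_force: 0.0
```

Request:
step_arm(
  increments="-0.16 0.165 0 0 0 -0.055 0;-0.16 0.165 0 0 0 -0.055 0;-0.16 0.165 0 0 0 -0.055 0;-0.16 0.165 0 0 0 -0.055 0;0 0 0 0 0 -0.055 0",
)

```text
clock: 13.65
ee_pos: [431.3, 242.6, 204.8]
tool_rot: [-1.426, -2.798, -0.0]
wrist_force: [-0.1, 0.4, 0.2]
finger_gap: 0.5
grip_force: 0.0
```

Request:
step_arm(
  increments="0 0 0 0 0 -0.055 0;0 0 0 0 0 -0.055 0;0 0 0 0 0 -0.055 0;0 0 0 0 0 -0.005 0;0 0 0 0 0 0 0",
)

```text
clock: 14.28
ee_pos: [432.9, 241.0, 204.8]
tool_rot: [-2.108, -2.329, -0.0]
wrist_force: [-1.0, 0.7, -0.1]
finger_gap: 0.5
grip_force: 0.0
```

```bash
python3 - <<'E'
from m import *
ps=[eyes.get_image(k) for k in("wrist","top","scene")]
fs=(wcloud,cloud,cloud)
stamps({k:f(p) for k,f,p in zip('wts',fs,ps)},{'A':((432,236),68),'B':((441,96),84),'C':((418,-80),100),'D':((426,-249),116)})
for p,f in zip(ps,fs):
    Q=rk(flat(f(p)));x,y,z=Q.T
    q=Q[(x>-40)&(x<0)&(abs(y-150)<40)&(z>103)&(z<110)];print('post',len(q),q.mean(0) if len(q) else '')
    q=Q[(x>10)&(x<60)&(abs(y-150)<40)&(z>138)&(z<155)];print('bar',len(q),q.mean(0) if len(q) else '')
o=observe();print(o['ee_pos'],o['tool_rot'],o['clock'])
E
```

```text
A w 31871 [429.5 261.8 282.9] zmax 314.1411305445942 head [431.4 238.5]
A t 2394 [426.9 235.8 514.5] zmax 571.7672589437595 head [431.5 236.2]
A s 4718 [453.5 239.7 421.6] zmax 561.8585955621984 head [433.2 235.2]
B w 13 [441.   91.1  83.4] zmax 84.65226288659562 head [440.  105.4]
B t 45 [439.7  97.3  83.7] zmax 88.03961320030999 head [439.9  98.2]
B s 45 [441.5  95.5  83.2] zmax 87.7353896856846 head [441.1  95.1]
C w 0  zmax 1.6139042394894432 head 
C t 49 [417.  -79.5  99.5] zmax 104.15784867123057 head [417.  -80.1]
C s 48 [418.9 -81.3  98.5] zmax 104.20124626553161 head [419.5 -82.5]
D w 0  zmax  head 
D t 48 [ 424.8 -248.3  115.5] zmax 121.97450411961063 head [ 425.3 -248.3]
D s 44 [ 427.4 -249.6  114.7] zmax 118.38343627749703 head [ 425.9 -250.7]
post 0 
bar 0 
post 24 [-21.4 151.1 106.5]
bar 62 [ 35.8 148.7 145. ]
post 32 [-21.  149.4 106.7]
bar 83 [ 37.8 147.1 144.3]
[433.  240.8 204.8] [-2.1 -2.3  0. ] 14.425
```

Request:
step_arm(
  increments="-0.007 -0.032 -0.3 0 0 0 0;0 0 -0.3 0 0 0 0;0 0 -0.3 0 0 0 0;0 0 -0.11 0 0 0 0;0 0 0 0 0 0 0",
)

```text
clock: 15.05
ee_pos: [431.7, 235.8, 52.9]
tool_rot: [-2.111, -2.326, 0.003]
wrist_force: [0.2, -0.4, 0.5]
finger_gap: 0.501
grip_force: 0.0
```

Request:
step_arm(
  increments="0 0 0 0 0 0 -1;0 0 0 0 0 0 -1;0 0 0 0 0 0 -1;0 0 0 0 0 0 -1",
)

```text
clock: 15.55
ee_pos: [432.5, 236.2, 54.3]
tool_rot: [2.112, 2.326, 0.002]
wrist_force: [-1.0, -1.2, 7.3]
finger_gap: 0.222
grip_force: 30.0
```

Request:
step_arm(
  increments="0 0 0.2 0 0 0 -1;0 0 0.3 0 0 0 -1;0 0 0.213 0 0 0 -1;0.1336 -0.3383 0 0 0 0 -1;0.1336 -0.3383 0 0 0 0 -1",
)

```text
clock: 16.18
ee_pos: [472.6, 133.8, 161.2]
tool_rot: [2.108, 2.328, 0.002]
wrist_force: [0.6, 0.2, -2.3]
finger_gap: 0.224
grip_force: 30.0
```

Request:
step_arm(
  increments="0.1336 -0.3383 0 0 0 0 -1;0.1336 -0.3383 0 0 0 0 -1;0.1336 -0.3383 0 0 0 0 -1;0.1336 -0.3383 0 0 0 0 -1;0.1336 -0.3383 0 0 0 0 -1",
)

```text
clock: 16.8
ee_pos: [572.5, -121.1, 160.3]
tool_rot: [-2.112, -2.326, 0.0]
wrist_force: [1.1, 0.5, -2.7]
finger_gap: 0.221
grip_force: 30.0
```

Request:
step_arm(
  increments="0 0 0 0 0 0 -1;0 0 0 0 0 0 -1",
)

```text
clock: 17.05
ee_pos: [571.4, -119.0, 159.9]
tool_rot: [-2.112, -2.324, 0.001]
wrist_force: [-0.5, -0.0, -2.0]
finger_gap: 0.221
grip_force: 30.0
```

```bash
python3 - <<'E'
from m import *
p=eyes.get_image("wrist");cv2.imwrite("pics/w3.png",p["img"])
Q=rk(flat(wcloud(p)));x,y,z=Q.T
o=observe();print(o['ee_pos'],o['wrist_force'],rk(o['ee_pos'][None]))
q=Q[(abs(x)<45)&(y<-120)&(y>-165)&(z>58)&(z<65)];print('wall',len(q),q.min(0),q.max(0),q.mean(0))
tp=o['ee_pos'];P=flat(wcloud(p));d=np.hypot(P[:,0]-tp[0],P[:,1]-tp[1])
q=P[(d<40)&(P[:,2]>100)&(P[:,2]<142)];print('stamp',len(q),q.min(0),q.max(0))
print(np.histogram(y[(abs(x)<20)&(z>17.5)&(z<22.5)&(abs(y)<175)],bins=np.arange(-100,110,5))[0])
E
```

```text
[ 571.4 -118.4  160. ] [-0.4  0.4 -2.1] [[  -1.2 -109.2  160. ]]
wall 88 [ -15.6 -144.5   58.2] [  35.7 -135.3   63.7] [  24.2 -139.1   61. ]
stamp 1622 [ 548.3 -121.4  107.8] [593.9 -94.  141.9]
[  0   0   0  81 134   0   0   0   0   0   0   0   0   0   0 195  16   0
   0   0   0   0   0   0   0   0  62 141   0   0   0   0   0   0   0   0
   0   0   0   0   0]
```

View pics/w3.png

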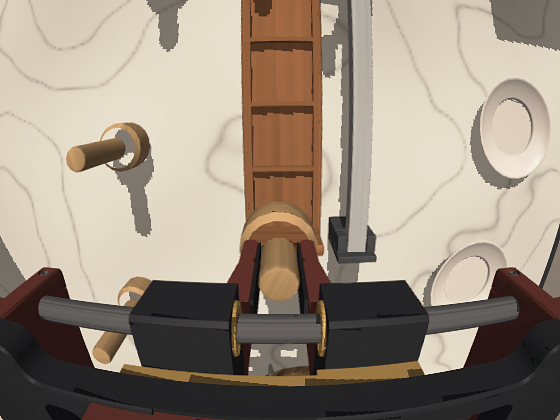

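Request:
step_arm(
  increments="0.011 -0.002 -0.25 0 0 0 -1;0 0 -0.25 0 0 0 -1;0 0 -0.07 0 0 0 -1;0 0 -0.05 0 0 0 -1;0 0 0 0 0 0 -1",
)

```text
clock: 17.73
ee_pos: [574.4, -119.3, 67.9]
tool_rot: [2.111, 2.326, 0.001]
wrist_force: [-0.4, 0.4, -2.7]
finger_gap: 0.222
grip_force: 30.0
```

Request:
step_arm(
  increments="0 0 -0.01 0 0 0 -1;0 0 0 0 0 0 -0.2;0 0 0 0 0 0 -0.2;0 0 0.2 0 0 0 -0.2;0 0 0.4 0 0 0 0",
)

```text
clock: 18.35
ee_pos: [572.4, -119.3, 155.0]
tool_rot: [-2.109, -2.323, 0.004]
wrist_force: [0.9, -0.5, -0.1]
finger_gap: 0.47
grip_force: 0.0
```

Request:
step_arm(
  increments="-0.221 0.359 0.05 0 0 0 0;-0.221 0.359 0.05 0 0 0 0;-0.221 0.359 0 0 0 0 0;-0.221 0.359 0 0 0 0 0;0 0 0 0 0 0 0",
)

```text
clock: 18.98
ee_pos: [441.2, 95.1, 170.9]
tool_rot: [-2.105, -2.331, 0.0]
wrist_force: [0.5, -0.5, 0.6]
finger_gap: 0.499
grip_force: 0.0
```

```bash
cat > look.py <<'E'
from m import *
import sys
g={'A':((573,-119),80),'B':((440.5,96.5),84),'C':((418,-80),100),'D':((426,-249),116)}
for a in sys.argv[1:]:
    n,x,y,h=a.split(',');g[n]=((float(x),float(y)),float(h))
ps=[eyes.get_image(k) for k in("top","scene")]
ws={k:cloud(p) for k,p in zip('ts',ps)}
ee=observe()['ee_pos']
for W in ws.values(): W[(W[...,2]>130)]=np.nan
stamps(ws,g,32)
print(ee,observe()['clock'])
E
python3 look.py
```

```text
A t 46 [ 572.3 -117.8   79.6] zmax 84.68722582805526 head [ 573.3 -118.1]
A s 56 [ 574.7 -119.6   78.8] zmax 82.54059286428196 head [ 571.6 -118.6]
B t 0  zmax  head 
B s 46 [441.5  95.6  82.7] zmax 86.37618153003768 head [440.7  95. ]
C t 49 [417.  -79.4  99.7] zmax 104.01301022080793 head [416.9 -80. ]
C s 50 [418.7 -81.3  98.2] zmax 103.6177617844811 head [418.7 -82.3]
D t 50 [ 424.9 -248.   115.2] zmax 119.42951556701155 head [ 425.1 -248.2]
D s 46 [ 427.4 -249.5  114.5] zmax 119.04823790282398 head [ 427.5 -250.8]
[443.8  93.  171.1] 19.075
```

Request:
step_arm(
  increments="0 0 -0.2 0 0 0 0;0 0 -0.1 0 0 0 0;0 0 0 0 0 0 0",
)

```text
clock: 19.45
ee_pos: [443.2, 91.6, 124.6]
tool_rot: [-2.113, -2.323, 0.003]
wrist_force: [-0.3, -0.4, 0.4]
finger_gap: 0.495
grip_force: 0.0
```

Request:
step_arm(
  increments="0 0 0 0 0 0 0;0 0 0 0 0 0 0",
)

```text
clock: 19.7
ee_pos: [444.0, 92.5, 126.2]
tool_rot: [2.112, 2.325, 0.002]
wrist_force: [0.7, -0.4, -0.4]
finger_gap: 0.492
grip_force: 0.0
```

Request:
step_arm(
  increments="-0.02 0.027 0 0 0 0 0;0 0 -0.2 0 0 0 0;0 0 -0.17 0 0 0 0;0 0 0 0 0 0 0",
)

```text
clock: 20.2
ee_pos: [439.1, 96.6, 69.1]
tool_rot: [-2.11, -2.325, 0.004]
wrist_force: [-0.5, -0.7, -0.0]
finger_gap: 0.502
grip_force: 0.0
```

Request:
step_arm(
  increments="0 0 0 0 0 0 -1;0 0 0 0 0 0 -1;0 0 0 0 0 0 -1;0 0 0 0 0 0 -1",
)

```text
clock: 20.7
ee_pos: [440.8, 96.7, 70.7]
tool_rot: [2.111, 2.325, 0.002]
wrist_force: [-0.1, 0.5, 7.7]
finger_gap: 0.222
grip_force: 30.0
```

Request:
step_arm(
  increments="0 0 0.2 0 0 0 -1;0 0 0.3 0 0 0 -1;0 0 0.2 0 0 0 -1;0.212 -0.263 0 0 0 0 -1;0.212 -0.263 0 0 0 0 -1",
)

```text
clock: 21.32
ee_pos: [504.8, 17.1, 175.9]
tool_rot: [2.109, 2.327, 0.002]
wrist_force: [0.3, -0.3, -1.7]
finger_gap: 0.225
grip_force: 30.0
```

Request:
step_arm(
  increments="0.212 -0.263 0 0 0 0 -1;0.212 -0.263 0 0 0 0 -1;0 0 0 0 0 0 -1;0 0 0 0 0 0 -1",
)

```text
clock: 21.82
ee_pos: [566.6, -61.0, 174.5]
tool_rot: [-2.111, -2.324, 0.001]
wrist_force: [0.9, -0.7, -1.3]
finger_gap: 0.223
grip_force: 30.0
```

Request:
step_arm(
  increments="0.007 0 -0.25 0 0 0 -1;0 0 -0.22 0 0 0 -1;0 0 -0.07 0 0 0 -1;0 0 -0.05 0 0 0 -1;0 0 0 0 0 0 -1",
)

```text
clock: 22.45
ee_pos: [568.8, -60.9, 87.0]
tool_rot: [2.111, 2.326, 0.0]
wrist_force: [0.0, -0.1, -1.2]
finger_gap: 0.221
grip_force: 30.0
```

Request:
step_arm(
  increments="0 0 -0.023 0 0 0 -1;0 0 0 0 0 0 -1;0 0 0 0 0 0 -0.2;0 0 0 0 0 0 -0.2;0 0 0.2 0 0 0 -0.2",
)

```text
clock: 23.08
ee_pos: [567.1, -61.0, 111.8]
tool_rot: [-2.11, -2.323, 0.004]
wrist_force: [0.4, -0.1, 0.1]
finger_gap: 0.4
grip_force: 0.0
```

Request:
step_arm(
  increments="0 0 0.4 0 0 0 0;-0.334 -0.044 0 0 0 0 0;-0.334 -0.044 0 0 0 0 0;-0.334 -0.044 0 0 0 0 0;0 0 0 0 0 0 0",
)

```text
clock: 23.7
ee_pos: [414.7, -80.9, 173.0]
tool_rot: [-2.112, -2.323, 0.002]
wrist_force: [-0.2, 0.8, 0.5]
finger_gap: 0.497
grip_force: 0.0
```

```bash
python3 look.py B,568,-61,96; python3 -c "
from h import *
p=eyes.get_image('top');cv2.imwrite('pics/t4.png',cv2.resize(p['img'][150:290,170:450],(800,400)))"
```

```text
A t 44 [ 578.2 -121.9   79.8] zmax 83.86817388703003 head [ 574.  -117.3]
A s 55 [ 580.1 -123.3   78.9] zmax 83.28296513661473 head [ 572.7 -119.6]
B t 43 [566.8 -60.2  95.9] zmax 100.45103654572563 head [566.8 -60.5]
B s 59 [568.7 -61.5  94.8] zmax 98.73872670680123 head [579.5 -56.4]
C t 0  zmax 29.534249856610586 head [417.6 -58.3]
C s 47 [418.4 -81.4  98.5] zmax 103.33682459179408 head [418.9 -82.2]
D t 49 [ 424.9 -248.2  115.3] zmax 121.35570364141904 head [ 425.2 -249. ]
D s 50 [ 427.7 -249.7  114.1] zmax 118.64599893943921 head [ 428.3 -250.7]
[419.1 -81.2 173.7] 23.8
```

View pics/t4.png

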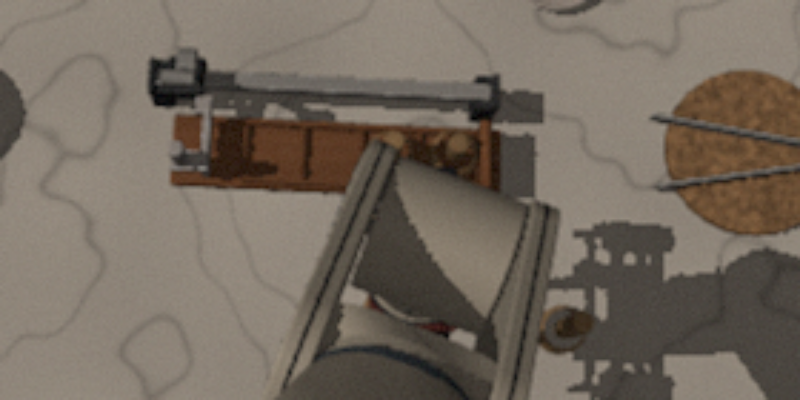

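Request:
step_arm(
  increments="-0.006 0.002 -0.25 0 0 0 0;0 0 -0.2 0 0 0 0;0 0 -0.135 0 0 0 0;0 0 0 0 0 0 0",
)

```text
clock: 24.35
ee_pos: [417.8, -80.5, 84.1]
tool_rot: [-2.11, -2.325, 0.002]
wrist_force: [-0.1, 0.3, -0.4]
finger_gap: 0.497
grip_force: 0.0
```

Request:
step_arm(
  increments="0 0 0 0 0 0 -1;0 0 0 0 0 0 -1;0 0 0 0 0 0 -1;0 0 0 0 0 0 -1",
)

```text
clock: 24.85
ee_pos: [418.1, -80.8, 86.0]
tool_rot: [2.111, 2.325, 0.001]
wrist_force: [-0.5, 1.3, 6.9]
finger_gap: 0.218
grip_force: 30.0
```

Request:
step_arm(
  increments="0 0 0.2 0 0 0 -1;0 0 0.3 0 0 0 -1;0 0 0.27 0 0 0 -1;0.321 0.172 0 0 0 0 -1;0.321 0.172 0 0 0 0 -1",
)

```text
clock: 25.48
ee_pos: [514.9, -28.7, 202.1]
tool_rot: [2.112, 2.323, 0.002]
wrist_force: [0.7, -0.5, -1.3]
finger_gap: 0.22
grip_force: 30.0
```

Request:
step_arm(
  increments="0.321 0.172 0 0 0 0 -1;0 0 0 0 0 0 -1;0 0 0 0 0 0 -1",
)

```text
clock: 25.85
ee_pos: [560.6, -3.3, 200.1]
tool_rot: [-2.11, -2.325, 0.003]
wrist_force: [-0.8, -0.3, -1.3]
finger_gap: 0.215
grip_force: 30.0
```

```bash
python3 look.py B,568,-61,96 A,576,-120,80; python3 -c "
from m import *
p=eyes.get_image('scene');cv2.imwrite('pics/s5.png',cv2.resize(p['img'][190:290,190:330],(700,500)))"
```

```text
A t 43 [ 578.5 -122.1   79.4] zmax 84.45447788452589 head [ 575.  -123.8]
A s 54 [ 580.1 -123.4   78.7] zmax 83.01079401897391 head [ 584.6 -119.8]
B t 0  zmax  head 
B s 59 [568.8 -61.7  95. ] zmax 99.58117661600693 head [577.3 -62.5]
C t 0  zmax  head 
C s 0  zmax 3.8966163472484823 head 
D t 49 [ 424.8 -248.1  116.1] zmax 121.4874827667586 head [ 425.3 -248.7]
D s 47 [ 427.7 -249.6  114.5] zmax 118.5009650073248 head [ 426.  -250.6]
[560.3  -3.8 200.5] 25.95
```

View pics/s5.png

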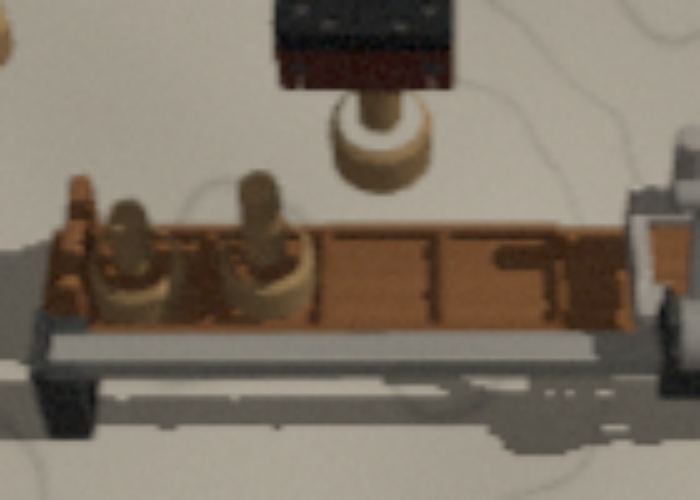

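Request:
step_arm(
  increments="0.012 0.003 -0.25 0 0 0 -1;0 0 -0.25 0 0 0 -1;0 0 -0.11 0 0 0 -1;0 0 -0.05 0 0 0 -1;0 0 0 0 0 0 -1",
)

```text
clock: 26.62
ee_pos: [563.9, -3.0, 102.3]
tool_rot: [2.112, 2.325, 0.0]
wrist_force: [-0.1, -0.1, -1.2]
finger_gap: 0.22
grip_force: 30.0
```

Request:
step_arm(
  increments="0 0 -0.023 0 0 0 -1;0 0 0 0 0 0 -1;0 0 0 0 0 0 -0.2;0 0 0 0 0 0 -0.2;0 0 0.2 0 0 0 -0.2",
)

```text
clock: 27.25
ee_pos: [562.2, -2.8, 127.1]
tool_rot: [-2.11, -2.324, 0.004]
wrist_force: [0.4, 0.6, -0.3]
finger_gap: 0.397
grip_force: 0.0
```

Request:
step_arm(
  increments="0 0 0.35 0 0 0 0;-0.181 -0.328 0 0 0 0 0;-0.181 -0.328 0 0 0 0 0;-0.181 -0.328 0 0 0 0 0;-0.181 -0.328 0 0 0 0 0",
)

```text
clock: 27.88
ee_pos: [454.3, -201.0, 181.3]
tool_rot: [2.111, 2.326, 0.0]
wrist_force: [1.0, -0.4, -0.3]
finger_gap: 0.497
grip_force: 0.0
```

Request:
step_arm(
  increments="-0.181 -0.328 0 0 0 0 0;0 0 0 0 0 0 0;0 0 0 0 0 0 0",
)

```text
clock: 28.25
ee_pos: [428.0, -248.8, 181.0]
tool_rot: [2.113, 2.325, 0.0]
wrist_force: [-0.5, 0.2, 0.1]
finger_gap: 0.496
grip_force: 0.0
```

```bash
python3 look.py B,568,-61,96 A,578,-121,80 C,562,-3,112
```

```text
A t 44 [ 578.4 -122.    78.8] zmax 82.57350424584229 head [ 579.8 -123. ]
A s 57 [ 580.5 -123.3   78.9] zmax 83.94947404964955 head [ 581.9 -120.2]
B t 44 [566.6 -60.2  95.6] zmax 100.99034219004238 head [565.7 -60.5]
B s 66 [569.6 -61.6  94.4] zmax 101.55973696490821 head [569.2 -60.5]
C t 46 [562.5  -2.1 111.1] zmax 115.15884233249358 head [551.   -3.2]
C s 59 [564.5  -3.6 110.9] zmax 114.67531682332833 head [576.8   0.7]
D t 0  zmax 31.57702255419008 head [ 428.8 -234.4]
D s 46 [ 427.2 -249.7  114.3] zmax 118.48376761259385 head [ 425.3 -250.3]
[ 428.5 -248.   181. ] 28.35
```

Request:
step_arm(
  increments="-0.015 -0.006 0 0 0 0 0;0 0 -0.25 0 0 0 0;0 0 -0.2 0 0 0 0;0 0 -0.077 0 0 0 0;0 0 0 0 0 0 0",
)

```text
clock: 28.98
ee_pos: [425.7, -249.2, 101.5]
tool_rot: [-2.11, -2.326, 0.0]
wrist_force: [-0.0, -0.7, -0.4]
finger_gap: 0.504
grip_force: 0.0
```

Request:
step_arm(
  increments="0 0 0 0 0 0 -1;0 0 0 0 0 0 -1;0 0 0 0 0 0 -1;0 0 0 0 0 0 -1",
)

```text
clock: 29.48
ee_pos: [426.2, -250.1, 102.6]
tool_rot: [2.111, 2.325, 0.0]
wrist_force: [0.4, 0.6, 5.7]
finger_gap: 0.218
grip_force: 30.0
```

Request:
step_arm(
  increments="0 0 0.2 0 0 0 -1;0 0 0.35 0 0 0 -1;0 0 0.35 0 0 0 -1;0.145 0.338 0 0 0 0 -1;0.145 0.338 0 0 0 0 -1",
)

```text
clock: 30.1
ee_pos: [469.6, -147.8, 237.7]
tool_rot: [2.113, 2.322, 0.001]
wrist_force: [1.0, -0.0, -1.7]
finger_gap: 0.218
grip_force: 30.0
```

Request:
step_arm(
  increments="0.145 0.338 0 0 0 0 -1;0.145 0.338 0 0 0 0 -1;0.145 0.338 0 0 0 0 -1;0.145 0.338 0 0 0 0 -1;0 0 0 0 0 0 -1",
)

```text
clock: 30.72
ee_pos: [557.0, 57.5, 236.5]
tool_rot: [-2.107, -2.33, -0.001]
wrist_force: [-0.6, -0.2, -0.8]
finger_gap: 0.223
grip_force: 30.0
```

Request:
step_arm(
  increments="0 0 0 0 0 0 -1;0 0 0 0 0 0 -1",
)

```text
clock: 30.98
ee_pos: [555.5, 53.3, 236.7]
tool_rot: [-2.113, -2.324, 0.001]
wrist_force: [-0.9, -0.2, -2.1]
finger_gap: 0.223
grip_force: 30.0
```

Request:
step_arm(
  increments="0.008 0.006 -0.3 0 0 0 -1;0 0 -0.3 0 0 0 -1;0 0 -0.13 0 0 0 -1;0 0 -0.05 0 0 0 -1;0 0 0 0 0 0 -1",
)

```text
clock: 31.6
ee_pos: [557.4, 54.7, 120.0]
tool_rot: [-2.113, -2.325, 0.0]
wrist_force: [0.3, 0.4, -1.0]
finger_gap: 0.222
grip_force: 30.0
```

Request:
step_arm(
  increments="0 0 -0.03 0 0 0 -1;0 0 0 0 0 0 -1;0 0 0 0 0 0 -0.2;0 0 0 0 0 0 -0.2;0 0 0.2 0 0 0 -0.2",
)

```text
clock: 32.22
ee_pos: [555.9, 55.3, 144.1]
tool_rot: [-2.11, -2.324, 0.005]
wrist_force: [0.2, -1.0, 0.6]
finger_gap: 0.4
grip_force: 0.0
```

Request:
step_arm(
  increments="0 0 0.35 0 0 0 -0.2;-0.095 0.187 0 0 0 0.055 0;-0.095 0.187 0 0 0 0.055 0;0 0.187 0 0 0 0.055 0;0 0 0 0 0 0.055 0",
)

```text
clock: 32.85
ee_pos: [528.8, 141.3, 198.3]
tool_rot: [1.187, 2.908, 0.001]
wrist_force: [0.3, -0.1, 1.0]
finger_gap: 0.498
grip_force: 0.0
```

Request:
step_arm(
  increments="0 0 0 0 0 0.055 0;0 0 0 0 0 0.055 0;0 0 0 0 0 0.055 0;0 0 0 0 0 0.055 0;0 0 0 0 0 0.055 0",
)

```text
clock: 33.48
ee_pos: [528.9, 139.6, 198.1]
tool_rot: [-0.136, 3.138, 0.0]
wrist_force: [-1.3, 0.1, -0.5]
finger_gap: 0.503
grip_force: 0.0
```

Request:
step_arm(
  increments="0 0 0 0 0 0.005 0;0 0 0 0 0 0 0;0 0 0 0 0 0 0",
)

```text
clock: 33.85
ee_pos: [528.9, 139.5, 197.9]
tool_rot: [-0.149, 3.138, 0.0]
wrist_force: [0.2, -0.1, 0.1]
finger_gap: 0.496
grip_force: 0.0
```

```bash
python3 look.py B,568,-61,96 A,578,-121,80 C,562,-3,112 D,557,54.5,128; python3 - <<'E'
from m import *
for k,f in(("scene",cloud),("top",cloud)):
    p=eyes.get_image(k)
    Q=rk(flat(f(p)));x,y,z=Q.T
    q=Q[(x>-40)&(x<0)&(abs(y-150)<25)&(z>103)&(z<110)];print('post',len(q),q.mean(0) if len(q) else '')
p=eyes.get_image("wrist");cv2.imwrite("pics/w6.png",p["img"])
Q=rk(flat(wcloud(p)));x,y,z=Q.T
for n,m in (('post',(x>-40)&(x<0)&(abs(y-150)<25)&(z>103)&(z<110)),('bar',(x>10)&(x<60)&(abs(y-148)<25)&(z>138)&(z<152))):
    q=Q[m];print(n,len(q),q.mean(0) if len(q) else '')
print(rk(observe()['ee_pos'][None]))
E
```

```text
A t 42 [ 578.6 -122.    79.3] zmax 84.13604306994307 head [ 581.1 -122.5]
A s 55 [ 580.1 -123.3   78.9] zmax 82.57441873693801 head [ 577.7 -119.2]
B t 43 [566.7 -59.7  95.4] zmax 101.84243169818524 head [569.2 -61.3]
B s 58 [568.4 -61.8  94.7] zmax 98.12081046626315 head [564.2 -66.4]
C t 47 [562.3  -2.  111.1] zmax 115.18010435860242 head [561.1  -6.1]
C s 61 [564.5  -3.7 110.4] zmax 113.59772523384288 head [578.2  -4.4]
D t 36 [556.2  55.3 127.5] zmax 129.78184880723825 head [559.5  59.5]
D s 57 [558.2  54.8 126.6] zmax 129.7864191252553 head [563.3  59.1]
[528.9 139.5 197.8] 33.95
post 33 [-20.8 149.1 106.8]
post 0 
post 318 [-21.5 151.9 106.3]
bar 681 [ 34.1 150.4 143.8]
[[-19.1 151.6 197.8]]
```

View pics/w6.png

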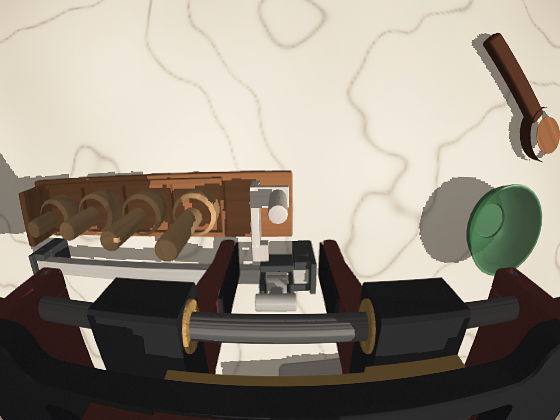

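Request:
step_arm(
  increments="-0.01 -0.007 -0.3 0 0 0 0;0 0 -0.3 0 0 0 0;0 0 -0.15 0 0 0 0;0 0 0 0 0 0 0",
)

```text
clock: 34.6
ee_pos: [526.2, 138.2, 83.8]
tool_rot: [0.151, -3.134, 0.001]
wrist_force: [-0.1, 0.1, -0.3]
finger_gap: 0.501
grip_force: 0.0
```

Request:
step_arm(
  increments="0 0 0 0 0 0 -1;0 0 0 0 0 0 -1;0 0 0 0 0 0 -1;0 0 0 0 0 0 -1",
  newtons=20,
)

```text
clock: 35.1
ee_pos: [527.9, 138.6, 86.2]
tool_rot: [-0.151, 3.136, 0.0]
wrist_force: [-1.1, -0.5, 6.2]
finger_gap: 0.182
grip_force: 20.0
```

Request:
step_arm(
  increments="0.0032 -0.033 0 0 0 0 -1;0.0064 -0.067 0 0 0 0 -1;0.0064 -0.067 0 0 0 0 -1;0.0032 -0.033 0 0 0 0 -1;0 0 0 0 0 0 -1",
)

```text
clock: 35.72
ee_pos: [531.2, 108.2, 86.2]
tool_rot: [-0.151, 3.136, -0.0]
wrist_force: [0.2, -2.9, 6.0]
finger_gap: 0.179
grip_force: 20.0
```

Request:
step_arm(
  increments="0.001 -0.014 0 0 0 0 -1;0.001 -0.013 0 0 0 0 -1;0 -0.007 0 0 0 0 -1",
)

```text
clock: 36.1
ee_pos: [531.7, 103.8, 86.2]
tool_rot: [-0.151, 3.135, 0.001]
wrist_force: [1.3, 2.9, 5.8]
finger_gap: 0.178
grip_force: 20.0
```

Request:
step_arm(
  increments="0 -0.007 0 0 0 0 -1;0 -0.007 0 0 0 0 -1",
)

```text
clock: 36.35
ee_pos: [531.9, 101.8, 86.2]
tool_rot: [-0.151, 3.135, 0.001]
wrist_force: [0.2, 3.2, 4.9]
finger_gap: 0.174
grip_force: 20.0
```

Request:
step_arm(
  increments="0 -0.007 0 0 0 0 -1;0 -0.007 0 0 0 0 -1",
)

```text
clock: 36.6
ee_pos: [532.1, 99.8, 86.2]
tool_rot: [-0.151, 3.135, 0.001]
wrist_force: [1.4, 3.2, 5.1]
finger_gap: 0.176
grip_force: 20.0
```

```bash
python3 look.py D,557,54,128|tail -3; python3 - <<'E'
from m import *
p=eyes.get_image("scene");cv2.imwrite("pics/s7.png",cv2.resize(p['img'][200:280,250:350],(750,600),interpolation=2))
Q=rk(flat(cloud(p)));x,y,z=Q.T
q=Q[(abs(x)<28)&(y>80)&(y<110)&(z>50)&(z<57)];print('plate',len(q),q.min(0),q.max(0),q.mean(0))
q=Q[(abs(x)<28)&(y>30)&(y<92)&(z>38)&(z<45)];print('head',len(q),np.percentile(q,2,0),np.percentile(q,98,0))
E
```

```text
D t 7 [557.2  48.1 127.7] zmax 128.8863373919828 head [532.7  44. ]
D s 61 [557.8  52.6 126.3] zmax 129.9057980297913 head [562.1  50.7]
[532.1  99.7  86.2] 36.7
plate 84 [-27.9  84.3  50.5] [ 27.9 108.6  56.9] [-5.1 91.6 54.8]
head 72 [-15.5  41.   38.2] [22.8 84.6 43.5]
```

View pics/s7.png

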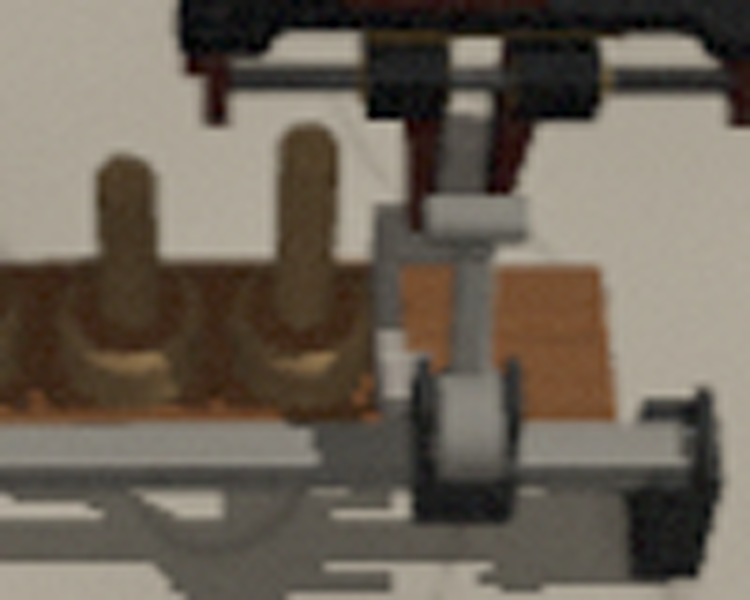

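Request:
step_arm(
  increments="0 0 0 0 0 0 -0.4;0 0 0 0 0 0 -0.3;0 0 0.15 0 0 0 -0.3;0 0 0.383 0 0 0 -1;0.1 0.005 0 0 0 0 -1",
)

```text
clock: 37.38
ee_pos: [547.3, 100.1, 168.8]
tool_rot: [-0.151, 3.132, 0.001]
wrist_force: [0.5, -0.5, 0.6]
finger_gap: 0.159
grip_force: 0.0
```

Request:
step_arm(
  increments="0.11 0.005 0 0 0 0 -1;0 0 -0.14 0 0 0 -1;0 0 0 0 0 0 -1;0 0 0 0 0 0 -1",
)

```text
clock: 37.88
ee_pos: [561.7, 100.6, 143.4]
tool_rot: [0.151, -3.136, 0.0]
wrist_force: [0.0, -0.5, -0.2]
finger_gap: 0.005
grip_force: 0.0
```

Request:
step_arm(
  increments="0.067 0.0064 0 0 0 0 -1;0.067 0.0064 0 0 0 0 -1;0.067 0.0064 0 0 0 0 -1;0.067 0.0064 0 0 0 0 -1;0.067 0.0064 0 0 0 0 -1",
)

```text
clock: 38.5
ee_pos: [612.9, 105.5, 144.2]
tool_rot: [0.151, -3.138, 0.0]
wrist_force: [-1.3, -0.3, -2.0]
finger_gap: 0.012
grip_force: 1.2
```

Request:
step_arm(
  increments="0.067 0.0064 0 0 0 0 -1;0 0 0 0 0 0 -1;0 0 0 0 0 0 -1",
)

```text
clock: 38.88
ee_pos: [620.2, 106.2, 142.9]
tool_rot: [0.151, -3.132, 0.001]
wrist_force: [-6.0, -0.8, -1.5]
finger_gap: 0.01
grip_force: 2.3
```

```bash
cat > lev.py <<'E'
from m import *
for k,f in(("scene",cloud),("wrist",wcloud)):
    p=eyes.get_image(k)
    Q=rk(flat(f(p)));x,y,z=Q.T
    q=Q[(x>75)&(x<150)&(abs(y-110)<22)&(z>90)&(z<150)]
    if k=='scene': q=q[(q[:,2]<148)]
    print(k,len(q),np.percentile(q,2,0),np.percentile(q,98,0),q.mean(0))
    for r in eyes.place_of(p,'cam_bar')[:1]:
        c,rr=np.round(r['at']).astype(int); print(r['score'],r['at'],rk(f(p)[rr,c][None]))
    q=Q[(x>-40)&(x<0)&(abs(y-110)<25)&(z>103)&(z<110)];print('post',len(q),q.mean(0) if len(q) else '')
o=observe();print(o['ee_pos'],rk(o['ee_pos'][None]),o['wrist_force'])
E
python3 lev.py
```

```text
scene 129 [ 76.8  94.8 134.3] [ 94.3 123.7 147.2] [ 87.4 108.9 142.4]
0.72 [314.3, 248.1] [[ 90.2 108.8 147.4]]
post 0 
wrist 14 [ 87.7 110.7 143. ] [ 93.  111.2 145.4] [ 90.3 111.  144.3]
post 599 [-20.  112.6 106.5]
[620.3 106.2 143. ] [[ 68.8 109.7 143. ]] [-5.7 -0.1 -1.4]
```

Request:
step_arm(
  increments="-0.02 -0.002 0 0 0 0 -1;0 0 0.213 0 0 0 -1;0.186 0.018 0 0 0 0 -1;0 0 0 0 0 0 -1;0.02 0.002 -0.1 0 0 0 -1",
)

```text
clock: 39.7
ee_pos: [650.8, 109.2, 161.6]
tool_rot: [-0.151, 3.136, 0.0]
wrist_force: [5.8, 1.5, 40.4]
finger_gap: 0.006
grip_force: 24.2
```

Request:
step_arm(
  increments="0.01 0.001 -0.037 0 0 0 -1;0.026 0.0025 -0.02 0 0 0 -1;0.026 0.0025 -0.02 0 0 0 -1;0 0 0 0 0 0 -1",
)

```text
clock: 40.2
ee_pos: [659.4, 110.0, 148.6]
tool_rot: [0.151, -3.138, 0.0]
wrist_force: [2.8, 0.5, 0.6]
finger_gap: 0.004
grip_force: 1.6
```

Request:
step_arm(
  increments="0.031 0.003 -0.05 0 0 0 -1;0.038 0.0036 -0.053 0 0 0 -1;0.02 0.002 -0.04 0 0 0 -1;0.017 0.0016 -0.04 0 0 0 -1;0 0 0 0 0 0 -1",
)

```text
clock: 40.83
ee_pos: [675.1, 111.5, 121.4]
tool_rot: [0.151, -3.137, 0.0]
wrist_force: [-0.3, 0.2, 0.2]
finger_gap: 0.002
grip_force: 0.0
```

Request:
step_arm(
  increments="0 0 -0.03 0 0 0 -1;0 0 0 0 0 0 -1",
)

```text
clock: 41.08
ee_pos: [675.2, 111.5, 117.5]
tool_rot: [0.151, -3.138, 0.0]
wrist_force: [0.3, 0.3, 0.6]
finger_gap: 0.003
grip_force: 0.0
```

```bash
python3 lev.py
```

```text
scene 117 [118.6  99.2 101.8] [134.6 118.1 147.3] [132.  107.9 124.5]
0.21 [97.1, 259.1] [[  49.1 -396.2   29.9]]
post 0 
wrist 5334 [ 76.5  98.6 105.1] [115.1 125.7 146.4] [ 96.6 111.7 134.3]
0.85 [281.0, 221.0] [[ 87.6 111.9 144.1]]
post 0 
[675.5 111.6 118. ] [[124.3 109.9 118. ]] [ 0.1 -0.5  0.8]
```

Request:
step_arm(
  increments="0 0 0.3 0 0 0 -1;0 0 0.25 0 0 0 0.1;-0.12 -0.0075 0 0 0 0 0.1;-0.12 -0.0075 0 0 0 0 0.1;0 0 0 0 0 0 0.1",
)

```text
clock: 41.9
ee_pos: [638.7, 109.3, 200.6]
tool_rot: [0.152, -3.138, 0.0]
wrist_force: [0.3, 0.8, 0.9]
finger_gap: 0.42
grip_force: 0.0
```

```bash
python3 lev.py; python3 - <<'E'
from m import *
p=eyes.get_image("wrist");Q=rk(flat(wcloud(p)));x,y,z=Q.T
q=Q[(x>70)&(x<105)&(abs(y-110)<25)&(z>130)&(z<150)];print(np.percentile(q,2,0),np.percentile(q,98,0),q.mean(0))
E
```

```text
scene 103 [ 85.   94.7 134.4] [ 95.8 123.7 145.6] [ 91.4 109.2 141.7]
0.47 [315.0, 248.3] [[ 88.9 111.1 145.3]]
post 2 [-14.5 108.9 104.8]
wrist 1237 [ 75.9  98.  114.4] [ 95.5 126.1 144.7] [ 86.2 112.1 136.8]
0.95 [277.2, 233.2] [[ 88.6 111.3 144.8]]
post 345 [-19.8 112.7 106.6]
[640.2 109.4 200.3] [[ 89.  111.  200.3]] [-0.5 -0.5 -0.5]
[ 83.5  97.9 131. ] [ 95.7 126.5 144.8] [ 88.3 112.1 141.7]
```

Request:
step_arm(
  increments="0 0 -0.25 0 0 0 0.1;0 0 -0.177 0 0 0 0.1;0 0 0 0 0 0 0.1;0 0 0 0 0 0 -1;0 0 0 0 0 0 -1",
  newtons=30,
)

```text
clock: 42.78
ee_pos: [640.5, 109.4, 137.6]
tool_rot: [-0.151, 3.136, 0.0]
wrist_force: [-0.5, -0.3, 0.2]
finger_gap: 0.362
grip_force: 0.0
```

Request:
step_arm(
  increments="0 0 0 0 0 0 -1;0 0 0 0 0 0 -1",
)

```text
clock: 43.02
ee_pos: [640.5, 109.4, 137.5]
tool_rot: [-0.151, 3.135, 0.0]
wrist_force: [0.8, -0.5, 5.2]
finger_gap: 0.337
grip_force: 30.0
```

Request:
step_arm(
  increments="0.0614 0.0058 -0.0338 0 0 0 -1;0.0553 0.0053 -0.0431 0 0 0 -1;0.0477 0.0045 -0.0515 0 0 0 -1;0.039 0.0037 -0.0584 0 0 0 -1;0.0292 0.0028 -0.0639 0 0 0 -1",
)

```text
clock: 43.65
ee_pos: [678.4, 113.3, 103.0]
tool_rot: [-0.151, 3.129, 0.002]
wrist_force: [1.2, 0.6, 18.4]
finger_gap: 0.335
grip_force: 30.0
```

Request:
step_arm(
  increments="0 0 -0.02 0 0 0 -1;0 0 0 0 0 0 -1",
)

```text
clock: 43.9
ee_pos: [679.8, 113.5, 99.8]
tool_rot: [-0.151, 3.126, 0.002]
wrist_force: [7.8, 1.7, 13.1]
finger_gap: 0.335
grip_force: 30.0
```

Request:
step_arm(
  increments="0 0 0 0 0 0 0.1;0 0 0 0 0 0 0.1;0 0 0.3 0 0 0 0.1;0 0 0 0 0 0 -1;0 0 0 0 0 0 -1",
)

```text
clock: 44.52
ee_pos: [673.5, 112.5, 139.7]
tool_rot: [0.151, -3.136, 0.0]
wrist_force: [-0.1, -0.1, -0.1]
finger_gap: 0.36
grip_force: 0.0
```

```bash
python3 lev.py
```

```text
scene 192 [78.6 89.7 94.6] [132.1 130.2 145.6] [114.4 111.4 118.7]
0.53 [315.6, 268.0] [[119.8 113.7 116.9]]
post 0 
wrist 3610 [77.7 93.  91.6] [126.3 130.5 148.5] [106.8 112.1 117.3]
0.6 [281.4, 243.6] [[115.1 113.6 117.8]]
post 351 [-16.5 112.8 106.4]
[673.5 112.5 139.2] [[122.4 111.  139.2]] [ 0.1 -0.2  0.5]
```

Request:
step_arm(
  increments="0 0 0 0 0 0 -1;0 0 0 0 0 0 -1;0 0 -0.06 0 0 0 -1;0 0 -0.04 0 0 0 -1;0 0 0 0 0 0 -1",
)

```text
clock: 45.35
ee_pos: [678.7, 113.2, 128.3]
tool_rot: [-0.151, 3.128, 0.002]
wrist_force: [5.9, 1.0, 7.8]
finger_gap: 0.005
grip_force: 3.9
```

Request:
step_arm(
  increments="0 0 -0.015 0 0 0 -1;0 0 -0.015 0 0 0 -1;0 0 0 0 0 0 -1",
)

```text
clock: 45.72
ee_pos: [679.4, 113.3, 124.6]
tool_rot: [-0.151, 3.126, 0.002]
wrist_force: [6.4, 1.4, 11.5]
finger_gap: 0.009
grip_force: 5.6
```

Request:
step_arm(
  increments="0 0 -0.02 0 0 0 -1;0 0 -0.02 0 0 0 -1;0 0 0 0 0 0 -1",
)

```text
clock: 46.1
ee_pos: [680.3, 113.5, 122.9]
tool_rot: [-0.151, 3.124, 0.002]
wrist_force: [-2.1, -0.5, 37.7]
finger_gap: 0.004
grip_force: 19.2
```

```bash
python3 lev.py;  python3 -c "
from m import *
p=eyes.get_image('scene');cv2.imwrite('pics/s8.png',cv2.resize(p['img'][200:290,250:350],(660,594),interpolation=2))"
```

```text
scene 135 [119.8  95.4  99.9] [139.5 124.8 146.6] [134.4 108.6 122. ]
0.66 [270.4, 261.2] [[67.3 15.9 56.8]]
post 0 
wrist 3732 [88.2 99.2 90.7] [128.2 125.9 148.9] [113.5 112.4 114.2]
0.84 [279.3, 245.8] [[119.8 112.8 110.7]]
post 0 
[680.3 113.4 123. ] [[129.3 111.3 123. ]] [-2.7 -1.4 37.7]
```

View pics/s8.png

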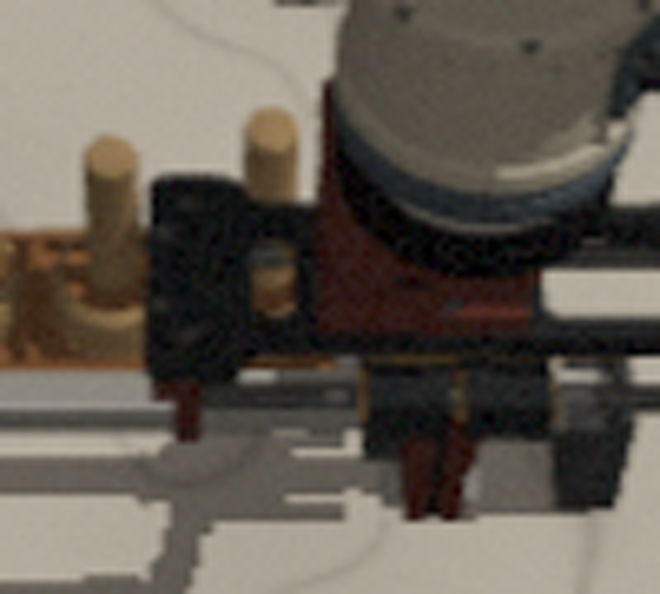

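Request:
step_arm(
  increments="0 0 0.05 0 0 0 -1;0 0 0.3 0 0 0 -1;0 0 0.4 0 0 0 -1;0.3 0 0 0 0 0 -1;0 0 0 0 0 0 -1",
)

```text
clock: 46.98
ee_pos: [721.5, 112.5, 228.1]
tool_rot: [-0.151, 3.135, 0.0]
wrist_force: [-0.3, 0.8, -0.6]
finger_gap: -0.0
grip_force: 0.0
```

```bash
python3 lev.py; python3 look.py B,568,-61,96 A,578,-121,80 C,562,-3,112 D,557,53,128;python3 -c "
from m import *
a=eyes.get_image('scene')['img'][200:290,190:350];b=eyes.get_image('wrist')['img'][0:280,80:480]
cv2.imwrite('pics/s9.png',np.vstack([cv2.resize(a,(480,270),interpolation=2),cv2.resize(b,(480,320))]))"
```

```text
scene 108 [82.6 95.3 91.6] [128.9 124.5 111.1] [119.9 108.6 105.1]
0.46 [313.9, 272.2] [[124.7 109.9 108.7]]
post 0 
wrist 1166 [84.5 98.6 90.5] [128.4 126.3 109.5] [111.3 112.4 101.9]
0.82 [286.1, 153.7] [[122.1 114.  109.2]]
post 0 
[718.  112.6 226.2] [[166.6 106.8 226.2]] [-0.2 -0.4  0.3]
A t 42 [ 578.6 -122.1   79.8] zmax 85.62285557552946 head [ 576. -123.]
A s 56 [ 580.4 -123.1   78.9] zmax 82.76911018941416 head [ 575.8 -119.8]
B t 46 [566.5 -59.9  94.5] zmax 100.22785922379785 head [566.2 -60.1]
B s 61 [569.1 -61.6  94.7] zmax 99.04712049239379 head [573.4 -61.4]
C t 45 [562.6  -2.  111.4] zmax 114.89202155827343 head [560.7  -2.8]
C s 45 [564.9  -5.9 111. ] zmax 115.22587866937522 head [570.   -4.4]
D t 0  zmax 111.28327135379709 head [562.8  36.8]
D s 0  zmax 117.23314318749283 head [570.9  55.8]
[718.3 112.6 226.7] 47.275
```

View pics/s9.png

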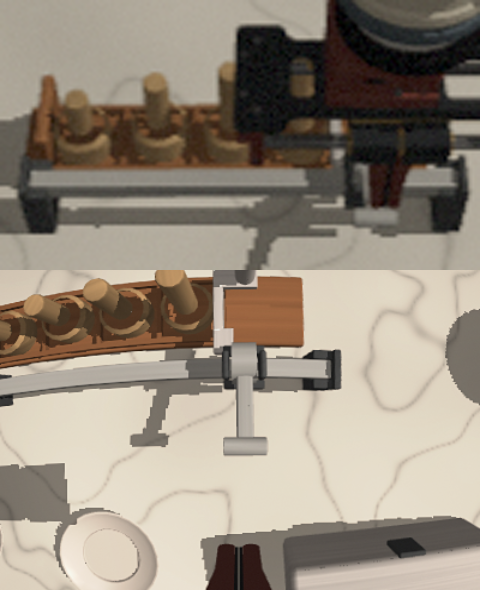

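Request:
step_arm(
  increments="-0.311 -0.005 0 0 0 0 -1;0 0 -0.3 0 0 0 -1;0 0 -0.3 0 0 0 -1;0 0 -0.07 0 0 0 -1;0 0 0 0 0 0 -1",
)

```text
clock: 48.0
ee_pos: [672.6, 111.9, 127.2]
tool_rot: [0.152, -3.137, 0.0]
wrist_force: [0.3, -0.9, 0.4]
finger_gap: 0.007
grip_force: 0.0
```

Request:
step_arm(
  increments="0 0 -0.015 0 0 0 -1;0 0 -0.015 0 0 0 -1;0 0 0 0 0 0 -1",
)

```text
clock: 48.38
ee_pos: [674.7, 112.2, 124.8]
tool_rot: [-0.151, 3.133, 0.001]
wrist_force: [0.8, 0.2, 6.7]
finger_gap: 0.006
grip_force: 3.3
```

Contact at ~125; press on.

Request:
step_arm(
  increments="0 0 -0.015 0 0 0 -1;0 0 0 0 0 0 -1",
)

```text
clock: 48.62
ee_pos: [675.0, 112.2, 124.1]
tool_rot: [-0.151, 3.132, 0.001]
wrist_force: [-2.6, 0.2, 16.8]
finger_gap: 0.005
grip_force: 8.2
```

Request:
step_arm(
  increments="0 0 -0.015 0 0 0 -1;0 0 0 0 0 0 -1",
)

```text
clock: 48.88
ee_pos: [675.3, 112.2, 123.5]
tool_rot: [-0.151, 3.131, 0.001]
wrist_force: [-6.5, -1.4, 26.2]
finger_gap: 0.003
grip_force: 13.2
```

Request:
step_arm(
  increments="0 0 0.1 0 0 0 -1;0 0 0.4 0 0 0 -1;0 0 0.3 0 0 0 -1;-0.1 0.4 0 0 0 0 -1;-0.1 0.4 0 0 0 0 -1",
)

```text
clock: 49.5
ee_pos: [642.9, 232.6, 239.6]
tool_rot: [-0.148, 3.136, 0.001]
wrist_force: [0.3, 0.1, 0.2]
finger_gap: 0.002
grip_force: 0.0
```

Request:
step_arm(
  increments="-0.1 0.4 0 0 0 0 -1;-0.1 0.4 0 0 0 0 -1;0 0 0 0 0 0 -1",
)

```text
clock: 49.88
ee_pos: [611.1, 356.1, 238.3]
tool_rot: [-0.16, 3.137, 0.001]
wrist_force: [0.3, 0.1, 0.5]
finger_gap: 0.006
grip_force: 0.0
```

```bash
python3 look.py B,568,-61,96 A,578,-121,80 C,562,-3,112 D,557,53,128;python3 - <<'E'
from m import *
ps={k:eyes.get_image(k) for k in('scene','top')}
for k,p in ps.items():
    Q=rk(flat(cloud(p)));x,y,z=Q.T
    q=Q[(x>110)&(x<140)&(abs(y-110)<25)&(z>98)&(z<115)];print(k,'bar',np.percentile(q,3,0),np.percentile(q,97,0),q.mean(0))
    q=Q[(x>-40)&(x<0)&(abs(y-110)<25)&(z>103)&(z<109)];print('post',len(q),q.mean(0))
a=ps['scene']['img'][200:290,190:350];b=ps['top']['img'][160:240,210:330]
cv2.imwrite('pics/s10.png',np.vstack([cv2.resize(a,(480,270),interpolation=2),cv2.resize(b,(480,320),interpolation=2)]))
E
```

```text
A t 42 [ 578.8 -121.8   79.8] zmax 84.96871566985328 head [ 581.  -118.6]
A s 55 [ 580.4 -123.3   79.3] zmax 83.50921104707379 head [ 584.4 -119.4]
B t 43 [566.7 -59.7  95.4] zmax 101.20326639579412 head [567.1 -65.8]
B s 60 [568.8 -61.9  94.8] zmax 98.14262813991525 head [568.4 -61.6]
C t 47 [562.2  -2.  111.5] zmax 116.5818048085116 head [560.6  -1.1]
C s 62 [564.7  -3.4 110.7] zmax 114.56461108031556 head [568.3  -5.1]
D t 42 [556.7  53.7 126.9] zmax 129.96330829918907 head [548.8  50.6]
D s 64 [558.8  51.6 126.6] zmax 129.9151956639637 head [573.   52.8]
[612.3 352.2 238.1] 49.975
scene bar [112.   95.4 101.3] [128.2 124.6 110.2] [123.1 109.9 106.6]
post 31 [-21.1 109.9 106.2]
top bar [111.5  96.9 100.1] [129.5 125.8 111.4] [120.5 111.1 106.1]
post 24 [-20.7 111.6 106.1]
```

View pics/s10.png

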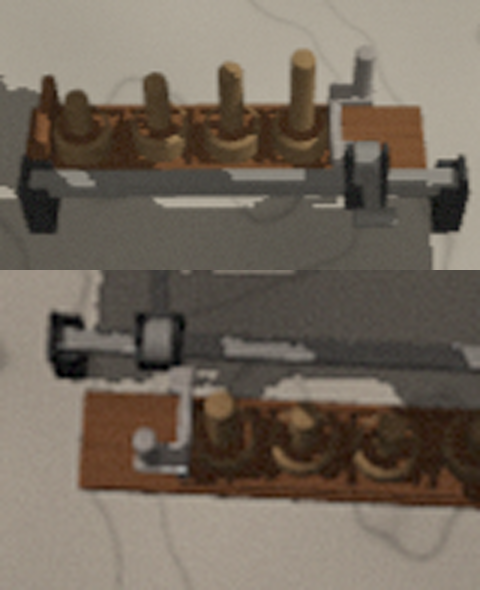

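```bash
python3 -c "
from station import ticket
print(ticket.sign_off())"
```

```text
the job is handed in; nothing more can be done
None
```

The job is handed in: all four stamps stand in pockets 1–4 (A, B, C, D, shortest at the fixed end wall), the stop reads about 0.170 m and rests against stamp D, and the cam lever is pressed shut against its hard stop, though the cameras put its bar about 1 mm higher than at the start.

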